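# Rotate the parrot's toys between their cork mats

## Task

The parrot's three toys stand on one another's cork mats: first park one of them on the empty cross-shaped mat, then bring each home, the steel bell to the middle of the round mat, the pine-block stack to the middle of the square mat and the red foot toy to the middle of the oblong mat, lying along it. Only when all three toys are home, set the green treat dish in the middle of the cross-shaped mat. Set everything down upright without dropping it, let go, and leave the foraging ball and the jar where they are.

Things in the scene. Friction and masses are not known exactly. Their poses are not given: they have to be found in the camera images.
- bell: small stainless steel hand bell standing mouth down, 70 mm tall: flared round body 60 mm across at the bottom, narrowing to 20 mm at 43 mm height, then a plain upright round grip 20 mm in diameter from 43 to 70 mm. About 0.16 kg. Starts on the oblong mat. Origin: centre of its underside, z up
- pine_stack: three square pine blocks fixed on a short dowel, one rigid stack: each block 46 x 46 x 17 mm, gaps of 3 mm between them, 57 mm tall in all, sides along its x and y. About 0.07 kg. Starts on the round mat. Origin: centre of its underside, z up
- foot_toy: red acrylic dumbbell lying flat, 100 mm long along its x: two square ends, each 24 mm (x) x 40 mm (y) x 40 mm (z), joined by a round bar 20 mm in diameter and 52 mm long whose axis is 20 mm above the underside. About 0.09 kg. Starts on the square mat. Origin: centre of its underside, z up
- dish: green ceramic treat dish, round and straight-sided, open at the top, empty: 58 mm across outside, 34 mm tall, wall 4 mm. About 0.12 kg. Starts on the bare shelf (height 0). Origin: centre of its underside, z up
- round_mat: round cork mat, 110 mm in diameter; fixed to the shelf, 5 mm thick, top at 5 mm. Origin: centre of its underside, z up
- square_mat: square cork mat, 100 x 100 mm, sides along its x and y; fixed to the shelf, 5 mm thick, top at 5 mm. Origin: centre of its underside, z up
- oblong_mat: oblong cork mat, 140 mm along its x by 70 mm along its y; fixed to the shelf, 5 mm thick, top at 5 mm. Origin: centre of its underside, z up
- cross_mat: cross-shaped (plus-shaped) cork mat, 130 mm from tip to tip along its x and y, arms 46 mm wide (those along x) and 42 mm wide (those along y), empty at the start; fixed to the shelf, 5 mm thick, top at 5 mm. Origin: centre of its underside, z up
- foraging_ball: bystander: milky-clear plastic ball 74 mm in diameter with a white band, on a small white foot, 81 mm tall, loose. At one side of the work. Origin: centre of its underside, z up. Leave alone
- jar: bystander: brown glass jar with a steel lid, 68 mm in diameter, 110 mm tall, loose. At the other side of the work. Origin: centre of its underside, z up. Leave alone. (A clear acrylic two-tier rack 105 mm tall also stands at the far edge, its front 0.82 m ahead of the robot's base, out of the way)

How it is judged (in metres and radians):
On the way, in this order (a step that is already met when the one before it is completed fails the run):
1. one of the toys has been parked on the cross-shaped mat (within 25 mm of its centre) and let go (((horizontal distance between bell and cross_mat below 0.025 m and z of bell in the frame of cross_mat between 0.002 and 0.009 m and angle between bell's own z axis and vertical below 0.1 rad and linear speed of bell below 0.02 m/s and contact force between bell and the fingers below 0.1 N) or (horizontal distance between pine_stack and cross_mat below 0.025 m and z of pine_stack in the frame of cross_mat between 0.002 and 0.009 m and angle between pine_stack's own z axis and vertical below 0.1 rad and linear speed of pine_stack below 0.02 m/s and contact force between pine_stack and the fingers below 0.1 N) or (horizontal distance between foot_toy and cross_mat below 0.025 m and z of foot_toy in the frame of cross_mat between 0.002 and 0.009 m and angle between foot_toy's own z axis and vertical below 0.1 rad and linear speed of foot_toy below 0.02 m/s and contact force between foot_toy and the fingers below 0.1 N))), for 0.2 s.
2. bell, pine stack and foot toy each stand released in the middle of their own mats (horizontal distance between bell and round_mat below 0.015 m and z of bell in the frame of round_mat between 0.002 and 0.009 m and angle between each of bell, pine_stack, foot_toy's own z axis and vertical below 0.1 rad and linear speed of each of bell, pine_stack, foot_toy below 0.02 m/s and contact force between each of bell, pine_stack, foot_toy and the fingers below 0.1 N and horizontal distance between pine_stack and square_mat below 0.015 m and z of pine_stack in the frame of square_mat between 0.002 and 0.009 m and horizontal distance between foot_toy and oblong_mat below 0.015 m and z of foot_toy in the frame of oblong_mat between 0.002 and 0.009 m and angle between the x axis of foot_toy and the x axis of oblong_mat, either way round below 0.26 rad), for 0.2 s.
3. the treat dish stands released in the middle of the cross-shaped mat (horizontal distance between dish and cross_mat below 0.015 m and z of dish in the frame of cross_mat between 0.002 and 0.009 m and angle between dish's own z axis and vertical below 0.1 rad and linear speed of dish below 0.02 m/s and contact force between dish and the fingers below 0.1 N), for 0.2 s.
At the end, for the whole second after the job is handed in: Bell on round mat, pine stack on square, foot toy on oblong, dish on cross: each centred within 15 mm, standing on the mat, upright within 0.1 rad, at rest and released; foot toy lengthwise within 0.26 rad of the oblong mat, either way round (all of step 2 and all of step 3); the robot touches nothing.
It fails at once if the foraging ball or the jar is pushed more than 20 mm from its place or tipped (distance of any of foraging_ball, jar from where it was at the start of the episode above 0.02 m or angle between any of foraging_ball, jar's own z axis and vertical above 0.5 rad).
It fails at once if the bell is dropped (in free air, touching nothing, its underside more than 35 mm above the shelf) (height (world z) of bell above 0.035 m and contact force between bell and anything else below 0.001 N).
It fails at once if the pine stack is dropped (in free air, touching nothing, its underside more than 35 mm above the shelf) (height (world z) of pine_stack above 0.035 m and contact force between pine_stack and anything else below 0.001 N).
It fails at once if the foot toy is dropped (in free air, touching nothing, its underside more than 35 mm above the shelf) (height (world z) of foot_toy above 0.035 m and contact force between foot_toy and anything else below 0.001 N).
It fails at once if the dish is dropped (in free air, touching nothing, its underside more than 35 mm above the shelf) (height (world z) of dish above 0.035 m and contact force between dish and anything else below 0.001 N).
It also fails if it takes over 122 s, if anything falls off the work surface, if the arm or the gripper's body presses on something with over 40 N, if the wrist force passes 120 N, or if a joint passes its speed limit or range.

## Robot

A 7-joint arm with a two-finger parallel gripper is mounted at the origin on the work surface. World frame = base frame: x ahead of the robot, y to its left, z up, the work surface at z = 0. Lengths are in mm, angles in rad, forces in N, time in s.
With the tool pointing down it reaches from about 400 to 875 mm from the base axis. Payload 4.4 kg.
Tool frame: the origin (TCP) lies at the very end of the fingers, on their centre line; the grasp point (between the pads) lies 19 mm behind it; z points along the fingers, y is the direction in which the jaws open and shut (so a half turn about z gives the same grasp; the last joint's range is limited). The gripper opens to 85 mm and grips with 20 to 120 N. Pads are 22 mm wide; open, the fingers measure 114 mm over their backs; the gripper's body (76 mm by 85 mm) begins 54 mm behind the grasp point. The pads swing forward as they close: fully open they stand 13 mm farther back than shut.
Start: joints at [1.133, 0.628, 0.038, 1.517, -0.027, 0.996, -0.02], TCP at [236.169, -605.592, 231.313] pointing down, gripper open.
Joint ranges: [-3.06, 3.06], [-0.37, 2.12], [-1.25, 1.32], [0.18, 2.47], [-1.1, 4.24], [0.23, 1.98], [-2.94, 2.94]. Speed limits (rad/s): [2.57, 2.57, 3.14, 3.14, 3.14, 3.14, 3.14].

## Interface

Orientations are given as [roll, pitch, yaw] about the fixed x, y, z axes, in that order (R = Rz(yaw) Ry(pitch) Rx(roll)).
In Python, from cell import ctrl gives the robot as it stands. The module is installed in compiled form; this text tells all that it offers.
- The arm moves only by the shell command python3 -m jog 'ROWS'. ROWS is text: rows parted by semicolons, each of 7 numbers parted by spaces: the shift along the tool's x, y, z in mm, then the turn, a rotation vector about the tool's x, y, z in degrees, then the opening, from -1 (shut) to 1 (fully open). In form: x y z wx wy wz claw; .... A call has 1 to 8 rows; each row is the pose to reach, as a shift and turn from the pose commanded when the call began, along the tool's axes at that moment; what a row does not reach only later rows make up. A row lasts 1/8 s, in which the tool goes at most 62.5 mm and 10.7 degrees, less where a joint would pass 70% of its speed; a pose out of reach is approached as far as the arm can. A call with a gripper value outside its range is refused whole. The fingers move at their own pace and stop on an object; the grip force is fixed at half the most. Time passes only in rows, so rows that repeat a pose let the fingers close. It gives the time, the measured TCP pose, the force and the opening at its end, in the units of the state.
- ctrl.read_state(): the state, without advancing time (a new reading comes with each control period).
- ctrl.get_image(name): name is "scene" or "top"; returns a dict with "image" (384x512x3 uint8, red, green, blue), "z_map" (384x512 float32, mm along the optical axis (not along the pixel's ray), 0 where there is no reading), "vertical_fov" (degrees; the focal length in pixels is half the picture's height over the tangent of half this angle, whatever the lens; pixels are square), "cx", "cy" (the principal point, pixels), "k1" (the pictures are not rectified: a ray, as slopes to the right and down, at radius r is drawn at 1 + k1 r^2 times it, then the intrinsics apply), "extrinsics" (4x4, takes a point from world to camera coordinates). Camera axes: x right, y down, z forward; pixel columns grow to the right and rows downward; lengths in mm; the calibration is good to about 2 mm. A picture is of the moment at which its call begins.
- ctrl.finish_job(): hands the job in, once; it reports no verdict.
The state is a dict: "clock": time; "qpos": joint angles; "qd": joint speeds; "tau": joint torques, N m; "eef_pos": TCP position; "tool_rot": TCP orientation; "force": force on the tool from outside, world axes, zero at the start; "torque": the same for the moment, N m; "width": finger opening in mm.
Only numpy, scipy, OpenCV 4.12 (cv2) and the standard library are available. Lean on these libraries where they do the work, as an engineer would, in place of code of your own. Each camera call takes 0.05 s, during which the arm holds its last target.

## Working session

There is one attempt and no reset: what is moved stays moved. The work goes in short steps, Python scripts to look and compute and a shell command to move; the robot and the scene stay as the last step left them, time stands still between calls to the robot, and variables do not carry over. Pictures are saved under pics/ and viewed, and the job is handed in when it is done.

```bash
ls; mkdir -p pics; cat > h.py <<'E'
import numpy as np, cv2, math
from cell import ctrl
def get(name):
    d=ctrl.get_image(name); return d
def K(d):
    h=d['image'].shape[0]; f=h/2/math.tan(math.radians(d['vertical_fov'])/2); return f,d['cx'],d['cy'],d['k1']
def ray(d,u,v):
    f,cx,cy,k1=K(d); x=(u-cx)/f; y=(v-cy)/f
    a,b=x,y
    for _ in range(30):
        s=1+k1*(a*a+b*b); a,b=x/s,y/s
    E=np.array(d['extrinsics']); R=E[:3,:3]; t=E[:3,3]
    return -R.T@t, R.T@np.array([a,b,1.0])
def onplane(d,u,v,z):
    o,r=ray(d,u,v); return o+r*(z-o[2])/r[2]
def proj(d,p):
    f,cx,cy,k1=K(d); E=np.array(d['extrinsics']); c=E[:3,:3]@np.array(p)+E[:3,3]
    a,b=c[0]/c[2],c[1]/c[2]; s=1+k1*(a*a+b*b); return cx+f*a*s, cy+f*b*s
def save(d,fn): cv2.imwrite(fn,d['image'][:,:,::-1])
E
python3 - <<'E'
from h import *
print(ctrl.read_state())
for n in('scene','top'):
    d=get(n); save(d,f'pics/{n}0.png'); print(n,K(d),np.round(d['extrinsics'],3).tolist())
E
```

```text
pics
{'clock': 0.0, 'qpos': array([ 1.13318368,  0.62933654,  0.03843438,  1.51838288, -0.02700279,
        0.99630005, -0.01999086]), 'qd': array([ 7.61597215e-04, -7.06164400e-04,  1.26416689e-03,  1.03326275e-03,
       -1.49557359e-03,  1.02383888e-04,  6.94176840e-05]), 'tau': array([-1.67873446e-05, -5.63403404e+01,  1.22604780e+00, -1.93448710e+01,
        1.09064006e-02,  1.05880393e-02,  4.75475105e-06]), 'eef_pos': array([ 235.94954463, -604.98332207,  230.39041138]), 'tool_rot': array([-3.13968367e+00,  1.82690567e-05,  3.71826076e-01]), 'force': array([-0.52147929, -0.12962467,  0.21373703]), 'torque': array([ 0.00760049,  0.04616858, -0.04603007]), 'width': 85.03673786840713}
scene (424.0669751543935, 260.7716135734577, 189.55485056151673, -0.12716187725487543) [[0.299, 0.954, 0.003, -177.107], [0.617, -0.191, -0.763, -283.493], [-0.728, 0.23, -0.646, 1659.807], [0.0, 0.0, 0.0, 1.0]]
top (362.35935200239965, 252.4485118854287, 191.58711688324072, -0.10385812761399386) [[-0.026, -1.0, -0.011, 31.272], [-0.984, 0.027, -0.176, 572.05], [0.177, 0.006, -0.984, 960.993], [0.0, 0.0, 0.0, 1.0]]
```

View pics/scene0.png

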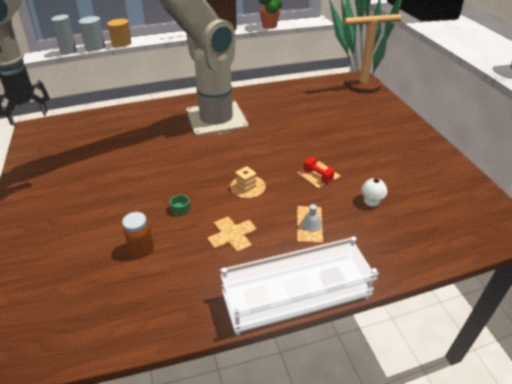

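View pics/top0.png

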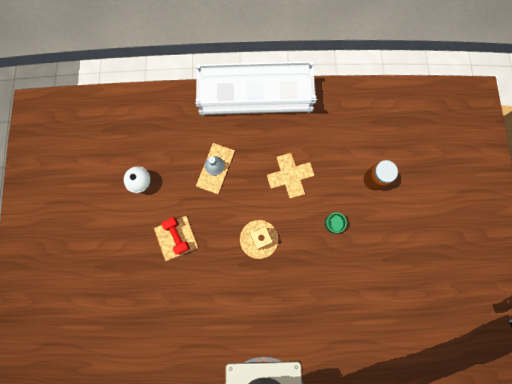

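```bash
cat > m.py <<'E'
from h import *
import sys
d=get('top'); img=d['image']; hsv=cv2.cvtColor(img,cv2.COLOR_RGB2HSV)
def comps(mask,amin=40):
    n,l,s,c=cv2.connectedComponentsWithStats(mask.astype(np.uint8)); return [(l==i,s[i],c[i]) for i in range(1,n) if s[i,4]>=amin]
H,S,V=[hsv[...,i].astype(int) for i in range(3)]
cork=(H>12)&(H<32)&(V>150)&(S>60); cork[:110]=0; cork[280:]=0
for m,s,c in comps(cork,200):
    cs,_=cv2.findContours(m.astype(np.uint8),cv2.RETR_EXTERNAL,cv2.CHAIN_APPROX_NONE)
    P=np.array([onplane(d,u,v,5)[:2] for u,v in cs[0][:,0]],np.float32)
    r=cv2.minAreaRect(P); e=cv2.minEnclosingCircle(P)
    print('cork',np.round(c,1),s[4],'rect',np.round(r[0],1),np.round(r[1],1),round(r[2],1),'circ',np.round(e[0],1),round(e[1],1))
red=((H<8)|(H>172))&(S>180)&(V>120)
for nm,mk,z in(('red',red,40),('green',(H>50)&(H<90)&(S>100)&(V>50),34)):
    for m,s,c in comps(mk):
        if not 100<c[1]<290: continue
        cs,_=cv2.findContours(m.astype(np.uint8),cv2.RETR_EXTERNAL,cv2.CHAIN_APPROX_NONE)
        P=np.array([onplane(d,u,v,z)[:2] for u,v in cs[0][:,0]],np.float32)
        r=cv2.minAreaRect(P); e=cv2.minEnclosingCircle(P)
        print(nm,np.round(c,1),s[4],'rect',np.round(r[0],1),np.round(r[1],1),round(r[2],1),'circ',np.round(e[0],1),round(e[1],1))
big=cv2.resize(img[125:275,110:410],None,fx=2.66,fy=2.66,interpolation=cv2.INTER_CUBIC); cv2.imwrite(sys.argv[1],big[:,:,::-1])
E
python3 m.py pics/z1.png
python3 - <<'E'
from h import *
d=get('scene'); cv2.imwrite('pics/s1.png',cv2.resize(d['image'][130:280,100:400],None,fx=2.66,fy=2.66,interpolation=cv2.INTER_CUBIC)[:,:,::-1])
E
```

```text
cork [215.1 169.1] 844 rect [655.8 125.7] [ 72.6 143.9] 68.7 circ [654.8 125. ] 78.4
cork [290.1 175.1] 1192 rect [628.6 -96.4] [124.3 125. ] 59.9 circ [629.3 -96.2] 70.7
cork [186.4 232.1] 350 rect [463.5 211.5] [101.4  37.7] 20.2 circ [466.8 202.1] 50.9
cork [258.3 239.1] 1167 rect [443.2   3.9] [108.8 108.3] 88.4 circ [443.1   2.3] 56.4
cork [165.3 242.7] 466 rect [441.9 269.8] [105.3  46.8] 22.6 circ [443.4 266.5] 56.1
red [174.6 235.2] 381 rect [456.7 236.6] [102.7  40.3] 26.2 circ [456.6 236.8] 54.2
green [335.9 222.5] 344 rect [ 481.2 -216.3] [56.7 54. ] 86.7 circ [ 481.1 -216.3] 30.3
```

View pics/z1.png

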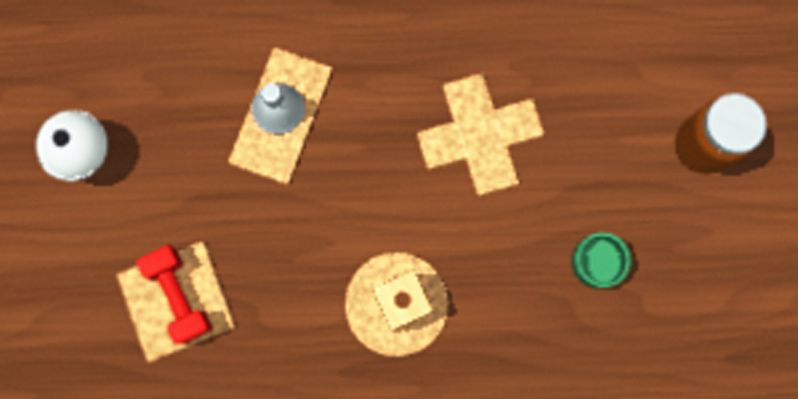

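View pics/s1.png

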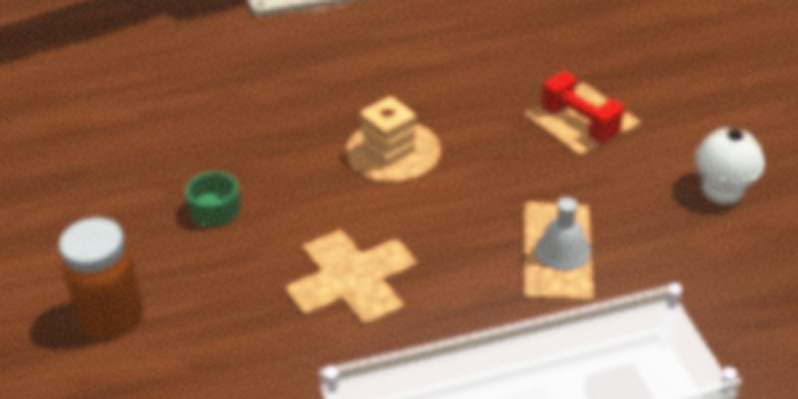

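```bash
python3 - <<'E'
from h import *
t=get('top'); s=get('scene')
T=lambda x,y,z: onplane(t,110+(x+.5)/2.66-.5,125+(y+.5)/2.66-.5,z)[:2].round(1)
S=lambda x,y,z: onplane(s,100+(x+.5)/2.66-.5,130+(y+.5)/2.66-.5,z)[:2].round(1)
sq=np.array([T(*p,5) for p in((205,241),(117,272),(150,361),(235,328))]); print('sq',sq,sq.mean(0))
sq=np.array([S(*p,5) for p in((525,113),(586,153),(640,121))]); print('sq scene',sq,(sq[0]+sq[2])/2)
c=np.array([T(*p,62) for p in((373,291),(414,271),(432,312),(393,331))]); print('pine',c,c.mean(0),T(402,300,62))
e=c-c.mean(0); print('angles',np.degrees(np.arctan2(*(np.roll(c,-1,0)-c).T[::-1])))
c=np.array([S(*p,62) for p in((360,117),(390,97),(415,116),(387,133))]); print('pine s',c,c.mean(0),S(387,113,62))
print('bell',T(271,95,75),S(567,202,75),'bodycirc', T(279,107,15))
ob=np.array([S(*p,5) for p in((525,203),(591,206),(593,297),(525,296))]); print('ob s',ob.mean(0))
cr=np.array([S(*p,5) for p in((344,230),(304,245),(287,292),(306,312),(367,321),(403,303),(415,262),(400,240))]);print('cross s',cr.mean(0))
print('dish s',S(213,184,34),'round s',S(393,150,5))
for n,p in(('foot ends s',((559,84),(607,107))),): print(n,[S(*q,40) for q in p])
print('foot top',[T(*q,40) for q in ((158,261),(188,326))])
print('dish',T(603,261,34))
b=ctrl.read_state();print(b['clock'],b['eef_pos'],b['tool_rot'])
E
```

```text
sq [[516.3 208.8]
 [484.5 305.8]
 [387.9 268.4]
 [421.4 176.1]] [452.525 239.775]
sq scene [[427.8 176. ]
 [520.8 217.3]
 [484.1 305.3]] [455.95 240.65]
pine [[454.   25.8]
 [473.2 -16.6]
 [431.1 -33.5]
 [413.    6.6]] [442.825  -4.425] [444.1  -3.5]
angles [ -65.63754698 -158.12823143  114.29306331   25.09334897]
pine s [[446.6 -36.2]
 [420.4   6.8]
 [463.4  24.2]
 [483.7 -14.7]] [453.525  -4.975] [448.6  -4.8]
bell [659.5 127.1] [662.7 127.3] bodycirc [661.9 125.5]
ob s [659.175 125.25 ]
cross s [631.425  -94.2375]
dish s [ 479.3 -213.9] round s [448.2   1.4]
foot ends s [array([427.7, 218.5]), array([487.1, 255.7])]
foot top [array([492.2, 252.1]), array([423.5, 219.8])]
dish [ 480.2 -217.2]
0.3 [ 236.0948441  -605.38294333  230.95823071] [-3.14089737e+00 -2.70630504e-05  3.71792788e-01]
```

```bash
cat > plan.py <<'E'
from h import *
import sys
from scipy.spatial.transform import Rotation as Ro
s=ctrl.read_state(); p=s['eef_pos']; R=Ro.from_euler('xyz',s['tool_rot'])
x,y,z=map(float,sys.argv[1:4]); 
sh=R.inv().apply(np.array([x,y,z])-p); print('t',s['clock'],'pos',p.round(1),'rpy',np.degrees(s['tool_rot']).round(1),'w',round(s['width'],1),'F',s['force'].round(1))
print('shift',sh.round(1))
if len(sys.argv)>4:
    G=Ro.from_euler('xyz',[180,0,float(sys.argv[4])],degrees=True); print('rotvec',np.degrees((R.inv()*G).as_rotvec()).round(1))
E
python3 plan.py 445 -4 120 24
```

```text
t 0.3 pos [ 236.1 -605.4  231. ] rpy [-180.    -0.    21.3] w 85.3 F [-0.3 -0.2  0.4]
shift [ 413.1 -484.3  111.3]
rotvec [-0.  -0.  -2.7]
```

```bash
python3 -m jog '413 -484 0 0 0 -2.7 1;413 -484 0 0 0 -2.7 1;413 -484 0 0 0 -2.7 1;413 -484 0 0 0 -2.7 1;413 -484 0 0 0 -2.7 1;413 -484 0 0 0 -2.7 1;413 -484 0 0 0 -2.7 1;413 -484 0 0 0 -2.7 1'; python3 plan.py 445 -4 120 24
```

```text
clock: 1.3
eef_pos: [401.1, -131.5, 231.7]
tool_rot: [3.141, -0.001, 0.419]
force: [1.0, -0.2, 0.6]
width: 85.6
t 1.3 pos [ 401.1 -131.5  231.7] rpy [ 1.799e+02 -1.000e-01  2.400e+01] w 85.6 F [ 1.  -0.2  0.6]
shift [ 91.8 -98.8 111.7]
rotvec [ 0.1 -0.1 -0. ]
```

```bash
python3 -m jog '40 -43 0 0 0 0 1;80 -86 40 0 0 0 1;80 -86 90 0 0 0 1;80 -86 90 0 0 0 1;80 -86 90 0 0 0 1'; python3 plan.py 445 -4 100 24
```

```text
clock: 1.92
eef_pos: [439.0, -23.1, 142.5]
tool_rot: [3.141, -0.001, 0.417]
force: [-0.2, 0.5, 0.7]
width: 85.4
t 1.925 pos [439.  -23.1 142.5] rpy [179.9  -0.   23.9] w 85.4 F [-0.2  0.5  0.7]
shift [ 13.2 -15.1  42.5]
rotvec [ 0.1 -0.  -0.1]
```

```bash
python3 -m jog '13 -15 40 0 0 0 1;13 -15 70 0 0 0 1;13 -15 70 0 0 0 1;13 -15 70 0 0 0 1'; python3 plan.py 445 -4 23 24; python3 - <<'E'
from h import *
t=get('top');s=get('scene')
a=t['image'][170:290,200:320];b=s['image'][130:250,190:310]
cv2.imwrite('pics/g1.png',cv2.resize(np.hstack([a,b]),None,fx=3.3,fy=3.3,interpolation=cv2.INTER_CUBIC)[:,:,::-1])
E
```

```text
clock: 2.42
eef_pos: [445.6, -4.1, 73.3]
tool_rot: [3.14, -0.003, 0.417]
force: [-0.1, -0.7, 0.4]
width: 85.5
t 2.425 pos [445.6  -4.1  73.3] rpy [179.9  -0.2  23.9] w 85.5 F [-0.1 -0.7  0.4]
shift [-0.7 -0.4 50.3]
rotvec [ 0.1 -0.2 -0.1]
```

View pics/g1.png

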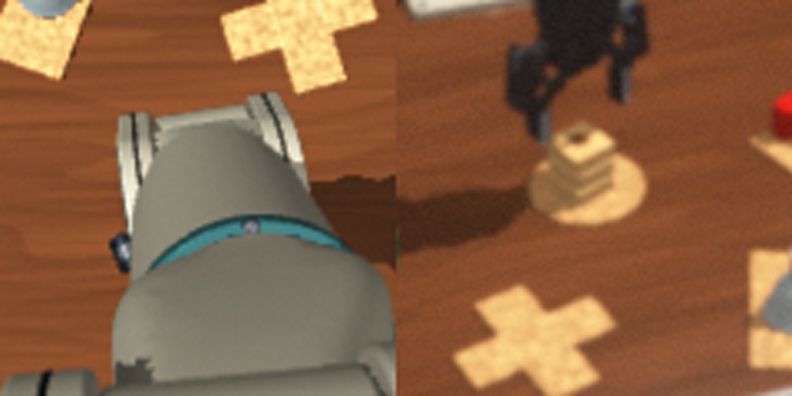

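The gripper hides the stack in the top view. In the scene view the open fingers straddle it, with the stack at about (580,165). I'm descending.

```bash
python3 -m jog '0 0 30 0 0 0 1;0 0 50 0 0 0 1;0 0 50 0 0 0 1;0 0 50 0 0 0 -1;0 0 50 0 0 0 -1;0 0 50 0 0 0 -1;0 0 50 0 0 0 -1;0 0 50 0 0 0 -1'; python3 -m jog '0 0 0 0 0 0 -1;0 0 0 0 0 0 -1;0 0 0 0 0 0 -1'; python3 plan.py 445 -4 23 24
```

```text
clock: 3.52
eef_pos: [444.9, -3.5, 22.3]
tool_rot: [3.14, -0.001, 0.419]
force: [-0.6, -0.3, 5.0]
width: 45.2
clock: 3.9
eef_pos: [444.8, -3.5, 22.3]
tool_rot: [3.14, -0.001, 0.419]
force: [-0.9, -0.2, 4.6]
width: 45.1
t 3.9 pos [444.8  -3.5  22.3] rpy [ 1.799e+02 -1.000e-01  2.400e+01] w 45.1 F [-0.9 -0.2  4.6]
shift [-0.   0.5 -0.7]
rotvec [ 0.1 -0.1 -0. ]
```

```bash
python3 plan.py 630 -95.5 83 24; python3 -m jog '0 0 -30 0 0 0 -1;0 0 -60 0 0 0 -1;0 0 -60 0 0 0 -1'; python3 plan.py 630 -95.5 83 24
```

```text
t 3.9 pos [444.8  -3.5  22.3] rpy [ 1.799e+02 -1.000e-01  2.400e+01] w 45.1 F [-0.9 -0.2  4.6]
shift [131.9 159.4 -60.2]
rotvec [ 0.1 -0.1 -0. ]
clock: 4.28
eef_pos: [445.7, -3.2, 83.3]
tool_rot: [3.14, -0.004, 0.418]
force: [0.3, 0.3, -0.9]
width: 45.2
t 4.275 pos [445.7  -3.2  83.3] rpy [179.9  -0.2  24. ] w 45.2 F [ 0.3  0.3 -0.9]
shift [130.9 159.2   1.1]
rotvec [ 0.1 -0.2 -0. ]
```

```bash
python3 -m jog '30 36 0 0 0 0 -1;60 72 0 0 0 0 -1;95 115 0 0 0 0 -1;131 159 0 0 0 0 -1;131 159 0 0 0 0 -1;131 159 0 0 0 0 -1;131 159 0 0 0 0 -1'; python3 plan.py 630 -95.5 24 24
```

```text
clock: 5.15
eef_pos: [627.1, -94.0, 80.8]
tool_rot: [-3.141, 0.002, 0.421]
force: [0.4, 1.0, -0.7]
width: 45.5
t 5.15 pos [627.1 -94.   80.8] rpy [-1.799e+02  1.000e-01  2.410e+01] w 45.5 F [ 0.4  1.  -0.7]
shift [ 2.2  2.6 56.8]
rotvec [-0.1  0.1  0.1]
```

```bash
python3 -m jog '1 1 30 0 0 0 -1;1 1 50 0 0 0 -1;1 1 54 0 0 0 -1;1 1 57 0 0 0 -1;1 1 57 0 0 0 -1'; python3 plan.py 630 -95.5 22.3 24
```

```text
clock: 5.78
eef_pos: [630.3, -95.6, 24.8]
tool_rot: [3.141, -0.001, 0.419]
force: [0.4, -0.1, -1.6]
width: 45.7
t 5.775 pos [630.3 -95.6  24.8] rpy [180.  -0.  24.] w 45.7 F [ 0.4 -0.1 -1.6]
shift [-0.2 -0.3  2.5]
rotvec [ 0. -0.  0.]
```

```bash
python3 -m jog '0 0 1.5 0 0 0 -1;0 0 2.5 0 0 0 -1;0 0 2.5 0 0 0 -1;0 0 2.5 0 0 0 -0.3;0 0 2.5 0 0 0 0.3;0 0 2.5 0 0 0 1;0 0 2.5 0 0 0 1;0 0 2.5 0 0 0 1'; python3 -m jog '0 0 -40 0 0 0 1;0 0 -80 0 0 0 1;0 0 -80 0 0 0 1'; python3 plan.py 661 127 130 24
```

```text
clock: 6.78
eef_pos: [629.9, -95.7, 21.7]
tool_rot: [-3.141, 0.0, 0.419]
force: [-0.4, -0.5, -0.6]
width: 85.5
clock: 7.15
eef_pos: [632.5, -95.5, 105.2]
tool_rot: [3.139, -0.006, 0.419]
force: [-0.1, -0.2, 0.2]
width: 85.7
t 7.15 pos [632.5 -95.5 105.2] rpy [179.8  -0.3  24. ] w 85.7 F [-0.1 -0.2  0.2]
shift [ 116.7 -191.6  -24.7]
rotvec [ 0.2 -0.3 -0. ]
```

```bash
python3 -m jog '27 -45 -30 0 0 0 1;55 -90 -40 0 0 0 1;85 -140 -40 0 0 0 1;116 -191 -35 0 0 0 1;116 -191 -35 0 0 0 1;116 -191 -35 0 0 0 1;116 -191 -35 0 0 0 1'; python3 plan.py 661 127 46 24; python3 - <<'E'
from h import *
t=get('top');s=get('scene')
a=t['image'][110:230,200:320];b=s['image'][160:280,210:330]
cv2.imwrite('pics/g2.png',cv2.resize(np.hstack([a,b]),None,fx=3.3,fy=3.3,interpolation=cv2.INTER_CUBIC)[:,:,::-1])
E
```

```text
clock: 8.02
eef_pos: [658.2, 123.4, 136.2]
tool_rot: [3.14, 0.001, 0.416]
force: [1.0, 0.4, -0.4]
width: 85.2
t 8.025 pos [658.2 123.4 136.2] rpy [1.799e+02 1.000e-01 2.380e+01] w 85.2 F [ 1.   0.4 -0.4]
shift [ 4.1 -2.3 90.2]
rotvec [ 0.1  0.1 -0.2]
```

View pics/g2.png

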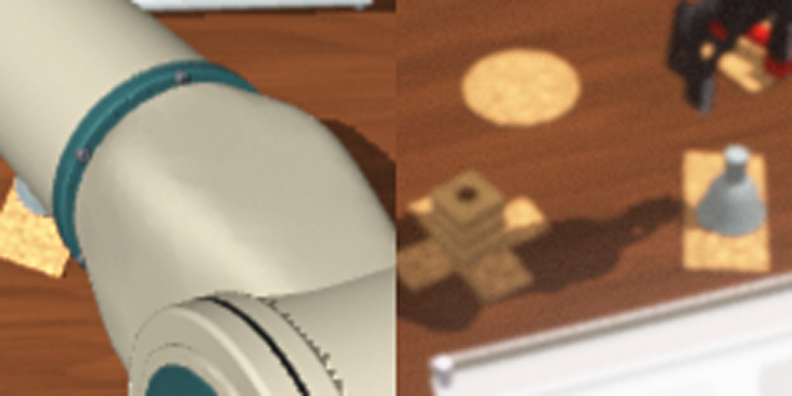

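```bash
python3 -m jog '2 -1 30 0 0 0 1;2 -1 50 0 0 0 1;2 -1 50 0 0 0 1;2 -1 50 0 0 0 1'; python3 plan.py 661 127 48 24
```

```text
clock: 8.62
eef_pos: [660.1, 127.7, 87.4]
tool_rot: [-3.142, -0.001, 0.419]
force: [0.0, 0.5, 0.4]
width: 85.2
t 8.625 pos [660.1 127.7  87.4] rpy [-1.8e+02 -1.0e-01  2.4e+01] w 85.2 F [0.  0.5 0.4]
shift [ 0.5  1.  39.4]
rotvec [-0.  -0.1 -0. ]
```

```bash
python3 -m jog '0.5 1 20 0 0 0 1;0.5 1 39 0 0 0 1;0.5 1 39 0 0 0 1;0.5 1 39 0 0 0 0;0.5 1 39 0 0 0 -1;0.5 1 39 0 0 0 -1;0.5 1 39 0 0 0 -1;0.5 1 39 0 0 0 -1'; python3 -m jog '0 0 0 0 0 0 -1;0 0 0 0 0 0 -1;0 0 0 0 0 0 -1'; python3 - <<'E'
from h import *
s=get('scene')
b=s['image'][170:260,250:370]
cv2.imwrite('pics/g3.png',cv2.resize(b,None,fx=5,fy=5,interpolation=cv2.INTER_CUBIC)[:,:,::-1])
E
```

```text
clock: 9.62
eef_pos: [661.1, 126.7, 48.5]
tool_rot: [3.141, -0.001, 0.419]
force: [-0.0, -1.3, 2.6]
width: 18.6
clock: 10.0
eef_pos: [661.1, 126.7, 48.5]
tool_rot: [3.141, -0.001, 0.419]
force: [0.4, -1.2, 5.5]
width: 18.1
```

View pics/g3.png

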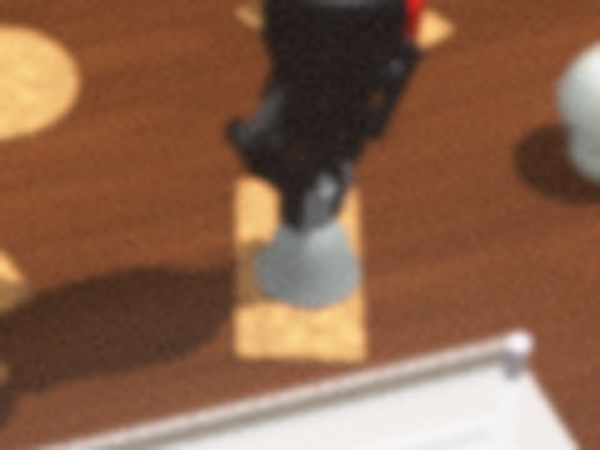

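The fingers hold the bell's grip at about (315,200), and the body stands upright below them. Next I lift it and move to the round mat.

```bash
python3 -m jog '0 0 -30 0 0 0 -1;0 0 -60 0 0 0 -1;0 0 -60 0 0 0 -1'; python3 plan.py 444 2.5 108 24
```

```text
clock: 10.42
eef_pos: [661.6, 128.0, 109.5]
tool_rot: [-3.141, -0.004, 0.419]
force: [0.8, 0.6, -2.1]
width: 18.4
t 10.425 pos [661.6 128.  109.5] rpy [-180.    -0.2   24. ] w 18.4 F [ 0.8  0.6 -2.1]
shift [-249.8   26.1    0.5]
rotvec [-0.  -0.2  0. ]
```

```bash
python3 -m jog '-45 5 0 0 0 0 -1;-95 10 0 0 0 0 -1;-145 15 0 0 0 0 -1;-195 20 0 0 0 0 -1;-230 24 0 0 0 0 -1;-249 26 0 0 0 0 -1;-249 26 0 0 0 0 -1;-249 26 0 0 0 0 -1'; python3 -m jog '0 0 0 0 0 0 -1;0 0 0 0 0 0 -1'; python3 plan.py 444 2.5 48.5 24;  python3 - <<'E'
from h import *
s=get('scene')
b=s['image'][120:220,190:310]
cv2.imwrite('pics/g4.png',cv2.resize(b,None,fx=5,fy=5,interpolation=cv2.INTER_CUBIC)[:,:,::-1])
E
```

```text
clock: 11.42
eef_pos: [444.6, 2.8, 107.5]
tool_rot: [-3.141, -0.001, 0.419]
force: [1.5, -0.9, -1.5]
width: 18.1
clock: 11.68
eef_pos: [444.2, 2.5, 107.7]
tool_rot: [-3.141, -0.001, 0.419]
force: [0.2, -0.4, -0.8]
width: 18.2
t 11.675 pos [444.2   2.5 107.7] rpy [-180.   -0.   24.] w 18.2 F [ 0.2 -0.4 -0.8]
shift [-0.2 -0.1 59.2]
rotvec [-0. -0.  0.]
```

View pics/g4.png

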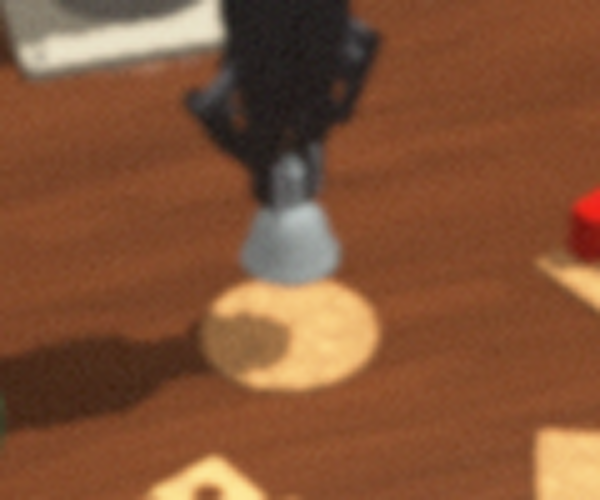

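The bell is held upright, with its bottom at about (290,265) above the round mat at (290,333).

```bash
python3 -m jog '1 0 30 0 0 0 -1;1 0 50 0 0 0 -1;1 0 55 0 0 0 -1;1 0 57 0 0 0 -1;1 0 57 0 0 0 -1'; python3 plan.py 445 2.5 48.5 24
```

```text
clock: 12.35
eef_pos: [445.0, 2.4, 51.3]
tool_rot: [3.141, -0.001, 0.419]
force: [-0.2, -0.6, -1.7]
width: 18.3
t 12.35 pos [445.    2.4  51.3] rpy [ 1.8e+02 -1.0e-01  2.4e+01] w 18.3 F [-0.2 -0.6 -1.7]
shift [ 0.1 -0.   2.8]
rotvec [ 0.  -0.1 -0. ]
```

```bash
python3 -m jog '0 0 1.5 0 0 0 -1;0 0 2.7 0 0 0 -1;0 0 2.7 0 0 0 -1;0 0 2.7 0 0 0 -0.5;0 0 2.7 0 0 0 0;0 0 2.7 0 0 0 1;0 0 2.7 0 0 0 1;0 0 2.7 0 0 0 1'; python3 -m jog '0 0 -40 0 0 0 1;0 0 -80 0 0 0 1;0 0 -80 0 0 0 1'; python3 plan.py 457 236.5 130 25
```

```text
clock: 13.35
eef_pos: [444.5, 2.4, 48.1]
tool_rot: [-3.142, 0.0, 0.419]
force: [-0.0, -0.2, -0.0]
width: 85.2
clock: 13.72
eef_pos: [446.2, 2.5, 130.3]
tool_rot: [3.14, -0.005, 0.418]
force: [-0.6, 0.3, -0.2]
width: 85.4
t 13.725 pos [446.2   2.5 130.3] rpy [179.9  -0.3  24. ] w 85.4 F [-0.6  0.3 -0.2]
shift [ 104.9 -209.5    0.5]
rotvec [ 0.1 -0.3 -1. ]
```

```bash
python3 -m jog '25 -50 0 0 0 -1 1;50 -100 0 0 0 -1 1;78 -155 0 0 0 -1 1;105 -209 0 0 0 -1 1;105 -209 30 0 0 -1 1;105 -209 50 0 0 -1 1;105 -209 50 0 0 -1 1;105 -209 50 0 0 -1 1'; python3 plan.py 457 236.5 11 25;  python3 - <<'E'
from h import *
s=get('scene')
b=s['image'][110:210,260:380]
cv2.imwrite('pics/g5.png',cv2.resize(b,None,fx=5,fy=5,interpolation=cv2.INTER_CUBIC)[:,:,::-1])
E
```

```text
clock: 14.72
eef_pos: [455.5, 236.0, 78.2]
tool_rot: [-3.142, -0.0, 0.436]
force: [-0.5, 0.3, -0.4]
width: 85.4
t 14.725 pos [455.5 236.   78.2] rpy [-180.   -0.   25.] w 85.4 F [-0.5  0.3 -0.4]
shift [ 1.6  0.2 67.2]
rotvec [-0. -0. -0.]
```

View pics/g5.png

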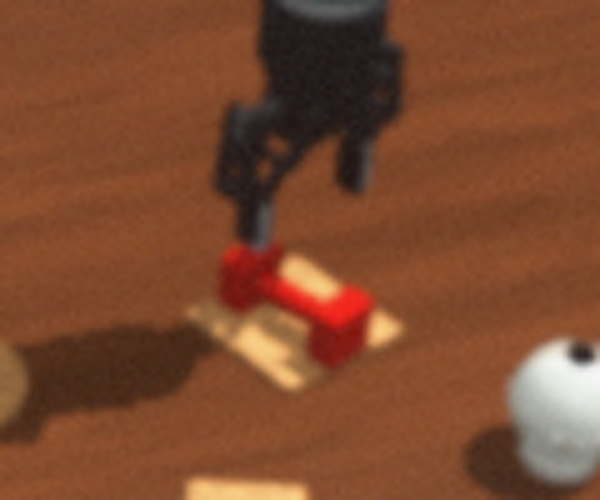

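The fingers sit on either side of the red bar at about (295,295). I'm descending slowly and then closing.

```bash
python3 -m jog '1 0 20 0 0 0 1;1 0 40 0 0 0 1;1 0 55 0 0 0 1;1 0 67 0 0 0 1;1 0 67 0 0 0 1;1 0 67 0 0 0 0;1 0 67 0 0 0 -1;1 0 67 0 0 0 -1'; python3 -m jog '0 0 0 0 0 0 -1;0 0 0 0 0 0 -1;0 0 0 0 0 0 -1;0 0 0 0 0 0 -1;0 0 0 0 0 0 -1'; python3 plan.py 457 236.5 11 25
```

```text
clock: 15.78
eef_pos: [456.6, 236.5, 11.5]
tool_rot: [3.142, -0.001, 0.436]
force: [-0.6, 0.1, -0.8]
width: 32.2
clock: 16.4
eef_pos: [456.5, 236.5, 11.6]
tool_rot: [3.141, -0.001, 0.436]
force: [-1.2, -1.2, 6.0]
width: 18.2
t 16.4 pos [456.5 236.5  11.6] rpy [180.  -0.  25.] w 18.2 F [-1.2 -1.2  6. ]
shift [0.4 0.2 0.6]
rotvec [ 0. -0.  0.]
```

```bash
python3 -m jog '0 0 -30 0 0 0 -1;0 0 -60 0 0 0 -1;0 0 -60 0 0 0 -1;0 0 -60 0 0 0 -1'; python3 plan.py 657 125.5 72 -21.3;  python3 - <<'E'
from h import *
s=get('scene')
b=s['image'][110:210,260:380]
cv2.imwrite('pics/g6.png',cv2.resize(b,None,fx=5,fy=5,interpolation=cv2.INTER_CUBIC)[:,:,::-1])
E
```

```text
clock: 16.9
eef_pos: [456.1, 235.9, 70.5]
tool_rot: [3.141, 0.001, 0.436]
force: [0.1, -0.6, -1.6]
width: 17.8
t 16.9 pos [456.1 235.9  70.5] rpy [180.   0.  25.] w 17.8 F [ 0.1 -0.6 -1.6]
shift [135.5 184.9  -1.5]
rotvec [ 0.   0.  46.3]
```

View pics/g6.png

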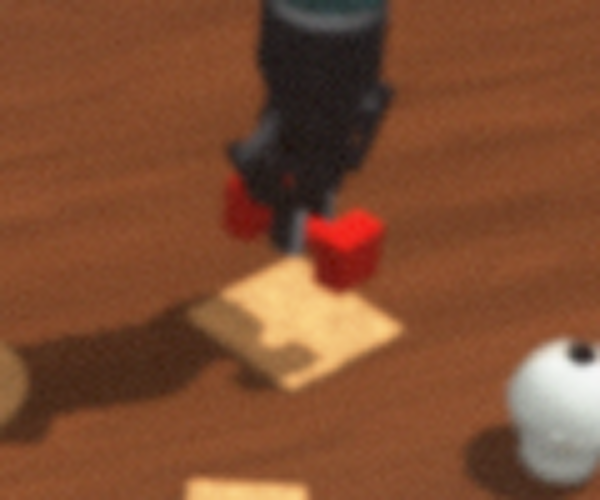

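The toy is lifted level, with its ends at about (248,208) and (345,250). The square mat below is fully visible now.

```bash
python3 -m jog '22 30 0 0 0 8 -1;45 61 0 0 0 16 -1;70 95 0 0 0 25 -1;95 130 0 0 0 34 -1;118 162 0 0 0 42 -1;135 184 0 0 0 46 -1;135 184 0 0 0 46 -1;135 184 0 0 0 46 -1'; python3 -m jog '0 0 0 0 0 0 -1;0 0 0 0 0 0 -1'; python3 plan.py 657 125.5 11.6 -21.3;  python3 - <<'E'
from h import *
s=get('scene');t=get('top')
b=s['image'][160:260,250:370]
cv2.imwrite('pics/g7.png',cv2.resize(b,None,fx=5,fy=5,interpolation=cv2.INTER_CUBIC)[:,:,::-1])
print('sq s',onplane(s,318.8,174.35,5))
save(t,'pics/t7.png')
E
python3 m.py pics/z7.png
```

```text
clock: 17.95
eef_pos: [654.8, 127.3, 69.8]
tool_rot: [3.14, 0.003, -0.365]
force: [0.2, 0.1, -0.1]
width: 18.2
clock: 18.2
eef_pos: [655.8, 127.4, 71.1]
tool_rot: [3.142, 0.001, -0.365]
force: [0.3, 0.3, -1.1]
width: 18.0
t 18.2 pos [655.8 127.4  71.1] rpy [180.    0.  -20.9] w 18.0 F [ 0.3  0.3 -1.1]
shift [ 1.9  1.4 59.5]
rotvec [0.  0.  0.4]
sq s [459.4670642  239.73974556   5.        ]
cork [296.  165.1] 314 rect [ 659.  -114.2] [118.9  47.5] 58.3 circ [ 654.5 -111.5] 59.5
cork [175.3 237.9] 1277 rect [452.1 242.2] [104.3 103.3] 20.2 circ [452.9 242. ] 70.3
green [335.4 222.6] 322 rect [ 481.2 -216.2] [57.  53.5] 88.2 circ [ 480.5 -215.4] 29.3
```

View pics/g7.png

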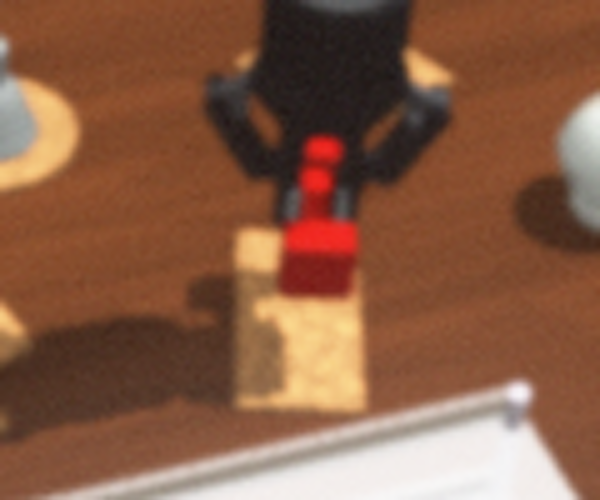

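View pics/z7.png

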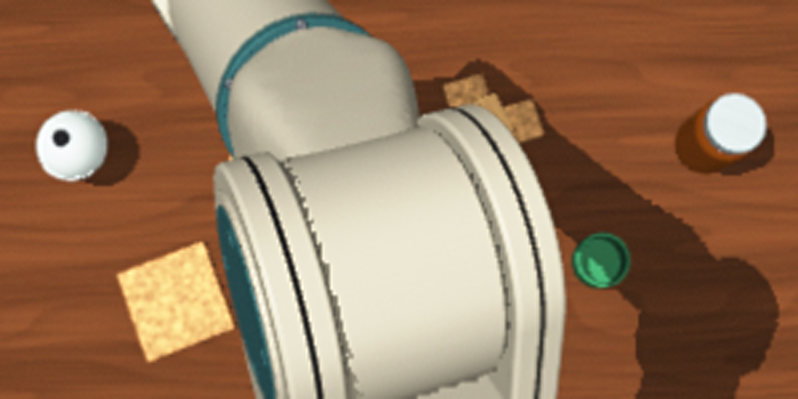

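The foot toy is above the oblong mat and lined up along it. The square mat measures at about (454,241) mm.

```bash
python3 -m jog '2 1.5 30 0 0 0 -1;2 1.5 50 0 0 0 -1;2 1.5 55 0 0 0 -1;2 1.5 57 0 0 0 -1;2 1.5 57 0 0 0 -1;2 1.5 57 0 0 0 -1'; python3 plan.py 657 125.5 11.5 -21.3
```

```text
clock: 19.1
eef_pos: [658.3, 124.8, 14.9]
tool_rot: [-3.141, -0.001, -0.367]
force: [0.2, -0.2, -0.5]
width: 18.3
t 19.1 pos [658.3 124.8  14.9] rpy [-1.8e+02 -1.0e-01 -2.1e+01] w 18.3 F [ 0.2 -0.2 -0.5]
shift [-1.5 -0.2  3.4]
rotvec [-0.  -0.1  0.3]
```

```bash
python3 -m jog '-1 0 2 0 0 0 -1;-1 0 3.3 0 0 0 -1;-1 0 3.3 0 0 0 -1;-1 0 3.3 0 0 0 -0.5;-1 0 3.3 0 0 0 0;-1 0 3.3 0 0 0 1;-1 0 3.3 0 0 0 1;-1 0 3.3 0 0 0 1'; python3 -m jog '0 0 -30 0 0 0 1;0 0 -80 0 0 0 1;0 0 -120 0 0 0 1;0 0 -120 0 0 0 1'; python3 plan.py 630 -95.5 130 24
```

```text
clock: 20.1
eef_pos: [656.8, 125.0, 10.8]
tool_rot: [3.142, 0.0, -0.367]
force: [-0.3, 0.6, -0.3]
width: 85.1
clock: 20.6
eef_pos: [659.5, 125.8, 134.9]
tool_rot: [-3.137, -0.006, -0.367]
force: [0.4, -0.1, 0.1]
width: 84.9
t 20.6 pos [659.5 125.8 134.9] rpy [-179.7   -0.4  -21. ] w 84.9 F [ 0.4 -0.1  0.1]
shift [ 51.8 217.2   4.2]
rotvec [ -0.1  -0.4 -45. ]
```

```bash
python3 -m jog '12 52 -5 0 0 -9 1;25 105 -5 0 0 -18 1;38 160 -5 0 0 -28 1;52 217 0 0 0 -37 1;52 217 0 0 0 -45 1;52 217 0 0 0 -45 1;52 217 0 0 0 -45 1;52 217 0 0 0 -45 1'; python3 plan.py 630 -95.5 80 24; python3 - <<'E'
from h import *
s=get('scene');t=get('top')
b=s['image'][160:260,190:370]
cv2.imwrite('pics/g8.png',cv2.resize(b,None,fx=4,fy=4,interpolation=cv2.INTER_CUBIC)[:,:,::-1])
E
python3 m.py pics/z8.png
```

```text
clock: 21.6
eef_pos: [627.8, -94.8, 130.8]
tool_rot: [-3.141, -0.0, 0.42]
force: [-0.1, 0.9, -0.5]
width: 85.3
t 21.6 pos [627.8 -94.8 130.8] rpy [-180.    -0.    24.1] w 85.3 F [-0.1  0.9 -0.5]
shift [ 1.8  1.6 50.8]
rotvec [-0.  -0.   0.1]
cork [214.9 170. ] 699 rect [655.7 125.5] [ 72.8 143.9] 68.8 circ [655.5 125. ] 77.9
cork [291.  179.4] 826 rect [ 608.1 -102. ] [ 92.4 137.7] 16.9 circ [627.8 -96.1] 69.8
cork [175.3 237.9] 1274 rect [452.1 242.2] [104.3 103.3] 20.2 circ [452.9 242. ] 70.3
cork [258.7 239.4] 881 rect [443.1   2.5] [111.6 108.3] 88.5 circ [443.4   2.3] 56.6
red [213.8 165. ] 359 rect [655.3 124.8] [ 41.5 102.8] 69.2 circ [655.8 125.8] 53.3
green [335.9 222.5] 344 rect [ 481.2 -216.3] [56.7 54. ] 86.7 circ [ 481.1 -216.3] 30.3
```

View pics/g8.png

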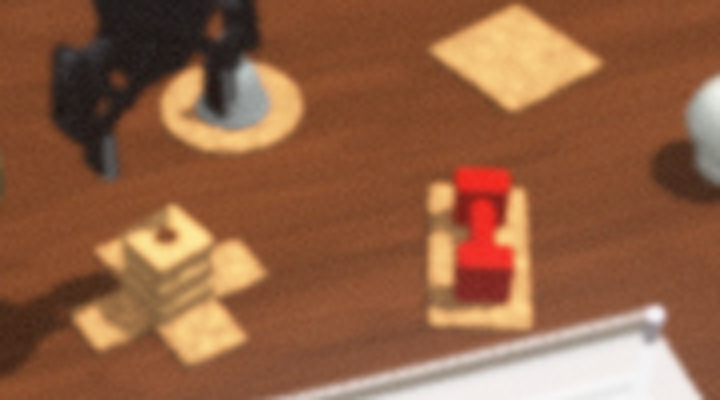

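View pics/z8.png

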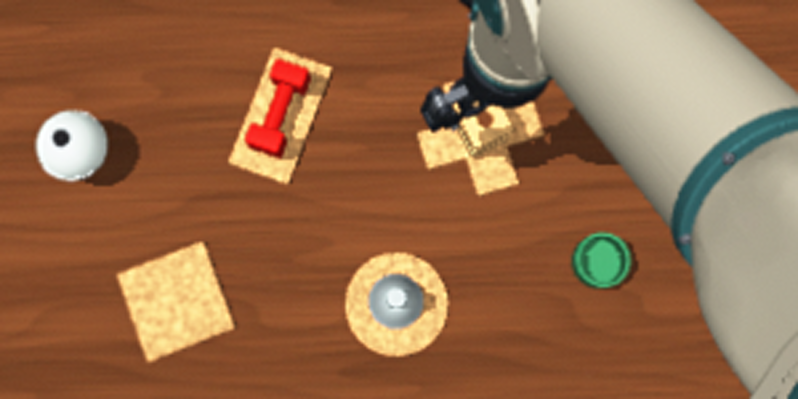

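The foot toy is centred on the oblong mat and the bell stands on the round mat. In the top view the arm covers the jar at (735,124), so I'm checking that there is clearance.

```bash
python3 - <<'E'
from h import *
print(ctrl.read_state()['qpos'].round(2))
s=get('scene'); save(s,'pics/s9.png')
E
```

```text
[ 0.44  0.78 -0.57  1.64  0.52  0.87 -1.49]
```

View pics/s9.png

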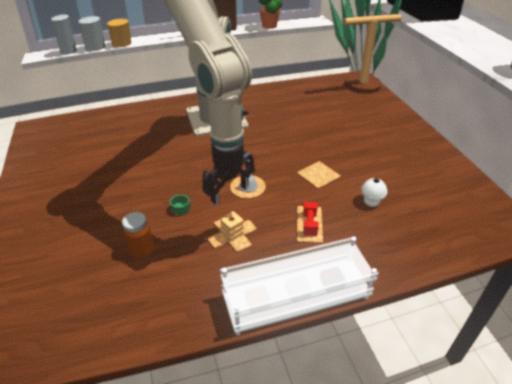

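The arm stands high and well clear of the jar at (137,235). I'll check where the parked stack is and pick it up.

```bash
python3 - <<'E'
from h import *
s=get('scene'); f=lambda x,y:onplane(s,190+x/4,160+y/4,62)[:2]
print(f(168,232), np.mean([f(*p) for p in((122,240),(174,204),(213,239),(166,273))],0))
E
python3 -m jog '1 1 30 0 0 0 1;1 1 48 0 0 0 1;1 1 48 0 0 0 1;1 1 48 0 0 0 1'; python3 plan.py 630 -95.5 22.5 24
```

```text
[630.9885335  -93.14271246] [637.32258581 -94.23295545]
clock: 22.35
eef_pos: [629.5, -96.6, 83.4]
tool_rot: [3.141, -0.001, 0.419]
force: [0.1, -0.0, 0.3]
width: 85.4
t 22.35 pos [629.5 -96.6  83.4] rpy [ 1.8e+02 -1.0e-01  2.4e+01] w 85.4 F [ 0.1 -0.   0.3]
shift [ 0.9 -0.8 60.9]
rotvec [ 0.  -0.1  0. ]
```

```bash
python3 -m jog '1 -1 20 0 0 0 1;1 -1 40 0 0 0 1;1 -1 60 0 0 0 1;1 -1 60 0 0 0 1;1 -1 60 0 0 0 0;1 -1 60 0 0 0 -1;1 -1 60 0 0 0 -1;1 -1 60 0 0 0 -1'; python3 -m jog '0 0 0 0 0 0 -1;0 0 0 0 0 0 -1;0 0 0 0 0 0 -1'; python3 -m jog '0 0 -40 0 0 0 -1;0 0 -80 0 0 0 -1;0 0 -110 0 0 0 -1;0 0 -110 0 0 0 -1;0 0 -110 0 0 0 -1'; python3 plan.py 454 241 132 22
```

```text
clock: 23.35
eef_pos: [630.3, -95.4, 23.8]
tool_rot: [3.141, -0.002, 0.419]
force: [-0.6, -0.6, 4.2]
width: 45.2
clock: 23.72
eef_pos: [630.3, -95.4, 23.8]
tool_rot: [3.141, -0.002, 0.419]
force: [0.7, 0.0, 5.9]
width: 45.3
clock: 24.35
eef_pos: [628.5, -95.8, 131.7]
tool_rot: [-3.141, 0.002, 0.419]
force: [-0.5, -1.4, -1.0]
width: 45.3
t 24.35 pos [628.5 -95.8 131.7] rpy [-1.8e+02  1.0e-01  2.4e+01] w 45.3 F [-0.5 -1.4 -1. ]
shift [ -22.4 -378.6   -0. ]
rotvec [-0.   0.1  2. ]
```

```bash
python3 -m jog '-3 -45 0 0 0 2 -1;-6 -95 0 0 0 2 -1;-9 -150 0 0 0 2 -1;-12 -205 0 0 0 2 -1;-15 -260 0 0 0 2 -1;-18 -315 0 0 0 2 -1;-21 -360 0 0 0 2 -1;-23 -378 0 0 0 2 -1'; python3 -m jog '0 0 0 0 0 0 -1;0 0 0 0 0 0 -1;0 0 0 0 0 0 -1'; python3 plan.py 454 241 23.8 22
```

```text
clock: 25.35
eef_pos: [452.3, 242.9, 131.8]
tool_rot: [-3.14, 0.002, 0.389]
force: [-0.3, -0.8, -0.4]
width: 45.5
clock: 25.72
eef_pos: [455.6, 238.5, 132.5]
tool_rot: [3.141, 0.001, 0.381]
force: [-0.3, 0.8, -0.6]
width: 45.1
t 25.725 pos [455.6 238.5 132.5] rpy [179.9   0.   21.8] w 45.1 F [-0.3  0.8 -0.6]
shift [ -0.5  -3.  108.7]
rotvec [ 0.1  0.  -0.2]
```

```bash
python3 -m jog '0 -2 30 0 0 0 -1;0 -2 65 0 0 0 -1;0 -2 90 0 0 0 -1;0 -2 102 0 0 0 -1;0 -2 105 0 0 0 -1;0 -2 105 0 0 0 -1;0 -2 105 0 0 0 -1'; python3 plan.py 454 241 23.8 22; python3 - <<'E'
from h import *
s=get('scene')
b=s['image'][110:210,260:380]
cv2.imwrite('pics/g10.png',cv2.resize(b,None,fx=5,fy=5,interpolation=cv2.INTER_CUBIC)[:,:,::-1])
E
```

```text
clock: 26.6
eef_pos: [454.5, 242.6, 28.6]
tool_rot: [-3.141, -0.002, 0.384]
force: [-0.1, -0.9, 0.3]
width: 45.5
t 26.6 pos [454.5 242.6  28.6] rpy [-1.8e+02 -1.0e-01  2.2e+01] w 45.5 F [-0.1 -0.9  0.3]
shift [-1.1  1.3  4.8]
rotvec [-0.  -0.1 -0. ]
```

View pics/g10.png

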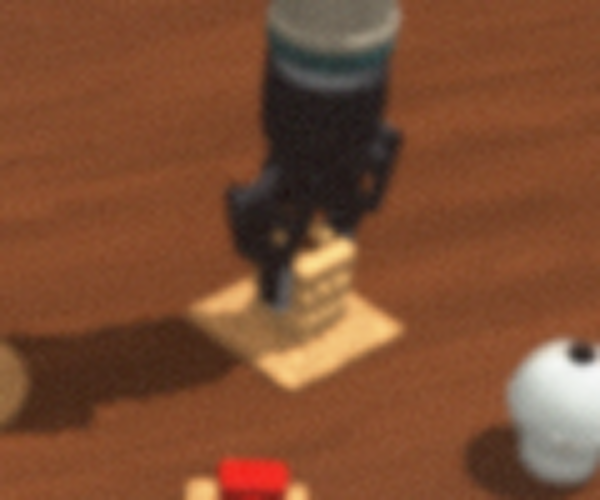

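The stack is upright just above the square mat, at about (320,295). I'm lowering it the last few mm.

```bash
python3 -m jog '-1 1 2 0 0 0 -1;-1 1 4.5 0 0 0 -1;-1 1 4.5 0 0 0 -1;-1 1 4.5 0 0 0 -1'; python3 plan.py 454 241 23.8
```

```text
clock: 27.15
eef_pos: [453.5, 240.9, 23.7]
tool_rot: [3.141, -0.0, 0.384]
force: [-1.0, -1.2, 5.2]
width: 45.5
t 27.15 pos [453.5 240.9  23.7] rpy [180.  -0.  22.] w 45.5 F [-1.  -1.2  5.2]
shift [ 0.6  0.1 -0.1]
```

Up force shows mat contact; release, back off, then check everything before the dish.

```bash
python3 -m jog '0 0 0 0 0 0 -0.5;0 0 0 0 0 0 0;0 0 0 0 0 0 1;0 0 0 0 0 0 1;0 0 0 0 0 0 1'; python3 -m jog '0 0 -40 0 0 0 1;0 0 -90 0 0 0 1;0 0 -140 0 0 0 1;0 0 -160 0 0 0 1;0 0 -160 0 0 0 1'; python3 plan.py 480.5 -216 184 22
```

```text
clock: 27.78
eef_pos: [453.4, 241.1, 23.2]
tool_rot: [-3.142, 0.0, 0.384]
force: [-0.6, 0.5, 0.6]
width: 85.5
clock: 28.4
eef_pos: [454.3, 241.5, 184.7]
tool_rot: [-3.141, -0.004, 0.384]
force: [0.8, -0.4, 0.0]
width: 85.3
t 28.4 pos [454.3 241.5 184.7] rpy [-180.    -0.2   22. ] w 85.3 F [ 0.8 -0.4  0. ]
shift [-1.469e+02  4.341e+02  1.000e-01]
rotvec [-0.  -0.2 -0. ]
```

```bash
python3 -m jog '-17 50 0 0 0 0 1;-37 110 0 0 0 0 1;-57 170 0 0 0 0 1;-77 230 0 0 0 0 1;-97 290 0 0 0 0 1;-117 350 0 0 0 0 1;-135 400 0 0 0 0 1;-147 434 0 0 0 0 1'; python3 -m jog '0 0 40 0 0 0 1;0 0 90 0 0 0 1;0 0 120 0 0 0 1;0 0 120 0 0 0 1;0 0 120 0 0 0 1'; python3 plan.py 480.5 -216 6 22; python3 m.py pics/z11.png;python3 - <<'E'
from h import *
s=get('scene')
b=s['image'][110:260,110:400]
cv2.imwrite('pics/g11.png',cv2.resize(b,None,fx=2.7,fy=2.7,interpolation=cv2.INTER_CUBIC)[:,:,::-1])
E
```

```text
clock: 29.4
eef_pos: [478.2, -219.7, 181.5]
tool_rot: [-3.14, 0.002, 0.38]
force: [0.0, 0.7, -0.6]
width: 85.2
clock: 30.02
eef_pos: [480.0, -216.1, 63.6]
tool_rot: [-3.141, -0.0, 0.384]
force: [0.9, -0.0, 0.7]
width: 85.3
t 30.025 pos [ 480.  -216.1   63.6] rpy [-180.   -0.   22.] w 85.3 F [ 0.9 -0.   0.7]
shift [ 0.5  0.1 57.6]
rotvec [-0. -0.  0.]
cork [214.9 169.9] 702 rect [655.8 125.5] [ 72.8 144. ] 68.8 circ [656.9 126.3] 78.0
cork [290.1 175.1] 1186 rect [628.4 -96.5] [124.3 124.4] 60.2 circ [629.3 -96.2] 70.7
cork [174.8 238. ] 1175 rect [452.  242.2] [104.2 103.3] 20.2 circ [452.9 242. ] 70.3
cork [258.6 239.5] 879 rect [443.1   2.5] [111.6 108.3] 88.5 circ [443.1   2.3] 56.4
red [213.8 165. ] 359 rect [656.1 125.6] [ 41.4 102.6] 67.7 circ [655.8 125.8] 53.3
green [330.3 216.6] 45 rect [ 497.9 -201.4] [12.3 38.5] 34.4 circ [ 495.6 -203. ] 19.3
```

View pics/g11.png

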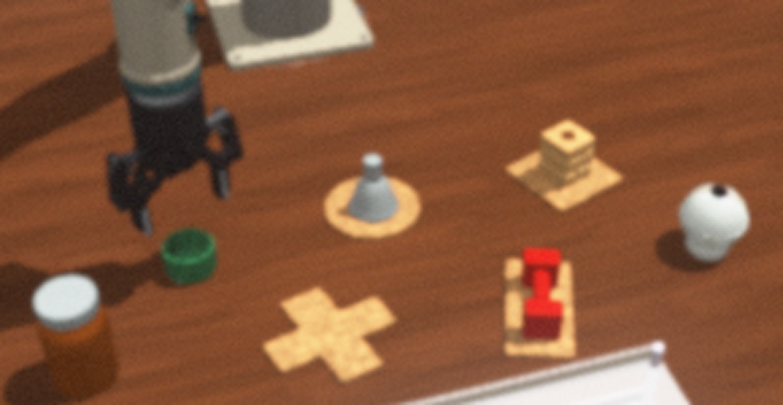

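View pics/z11.png

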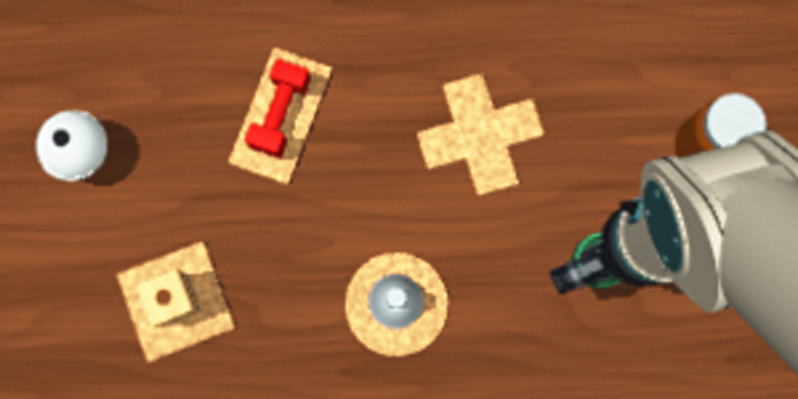

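```bash
python3 - <<'E'
from h import *
t=get('top');s=get('scene')
T=lambda x,y,z: onplane(t,110+(x+.5)/2.66-.5,125+(y+.5)/2.66-.5,z)[:2].round(1)
S=lambda x,y,z: onplane(s,110+x/2.7,110+y/2.7,z)[:2].round(1)
print('pine',T(163,297,62),S(568,135,62),'bell',T(397,298,75),S(372,158,75),'dish',S(189,242,34))
E
python3 -m jog '0.5 0 20 0 0 0 1;0.5 0 40 0 0 0 1;0.5 0 57 0 0 0 1;0.5 0 57 0 0 0 1;0.5 0 57 0 0 0 0.3;0.5 0 57 0 0 0 -0.4;0.5 0 57 0 0 0 -1;0.5 0 57 0 0 0 -1';python3 -m jog '0 0 0 0 0 0 -1;0 0 0 0 0 0 -1;0 0 0 0 0 0 -1'; python3 plan.py 480.5 -216 6 22
```

```text
pine [452.9 241.3] [458.3 240.1] bell [445.5   1.7] [449.7   3.4] dish [ 482.9 -213.8]
clock: 31.22
eef_pos: [480.8, -216.4, 7.4]
tool_rot: [3.14, -0.001, 0.384]
force: [-1.3, 0.6, 5.3]
width: 55.4
clock: 31.6
eef_pos: [480.8, -216.4, 7.4]
tool_rot: [3.14, -0.001, 0.384]
force: [-1.0, -0.1, 4.6]
width: 55.1
t 31.6 pos [ 480.8 -216.4    7.4] rpy [ 1.799e+02 -1.000e-01  2.200e+01] w 55.1 F [-1.  -0.1  4.6]
shift [-0.1 -0.5  1.4]
rotvec [ 0.1 -0.1 -0. ]
```

```bash
python3 -m jog '0 0 -30 0 0 0 -1;0 0 -60 0 0 0 -1;0 0 -60 0 0 0 -1;0 0 -60 0 0 0 -1'; python3 plan.py 629.5 -96 67 22;
```

```text
clock: 32.1
eef_pos: [479.6, -216.4, 66.0]
tool_rot: [-3.141, 0.001, 0.384]
force: [0.5, -0.7, -0.6]
width: 55.5
t 32.1 pos [ 479.6 -216.4   66. ] rpy [-180.    0.   22.] w 55.5 F [ 0.5 -0.7 -0.6]
shift [184.  -55.6  -1.1]
rotvec [-0.  0. -0.]
```

```bash
python3 -m jog '40 -12 0 0 0 0 -1;85 -26 0 0 0 0 -1;130 -40 0 0 0 0 -1;165 -50 0 0 0 0 -1;184 -56 0 0 0 0 -1;184 -56 0 0 0 0 -1;184 -56 0 0 0 0 -1;184 -56 0 0 0 0 -1'; python3 -m jog '0 0 10 0 0 0 -1;0 0 40 0 0 0 -1;0 0 50 0 0 0 -1;0 0 50 0 0 0 -1;0 0 50 0 0 0 -1'; python3 plan.py 629.5 -96 12.5 22; python3 - <<'E'
from h import *
s=get('scene')
b=s['image'][180:270,180:300]
cv2.imwrite('pics/g12.png',cv2.resize(b,None,fx=5,fy=5,interpolation=cv2.INTER_CUBIC)[:,:,::-1])
E
```

```text
clock: 33.1
eef_pos: [628.6, -96.9, 65.9]
tool_rot: [3.141, 0.002, 0.383]
force: [0.3, -0.4, -1.2]
width: 55.3
clock: 33.72
eef_pos: [630.4, -95.3, 17.1]
tool_rot: [3.141, -0.001, 0.384]
force: [-0.5, -0.3, -1.5]
width: 55.2
t 33.725 pos [630.4 -95.3  17.1] rpy [ 1.8e+02 -1.0e-01  2.2e+01] w 55.2 F [-0.5 -0.3 -1.5]
shift [-1.1  0.3  4.6]
rotvec [ 0.  -0.1 -0. ]
```

View pics/g12.png

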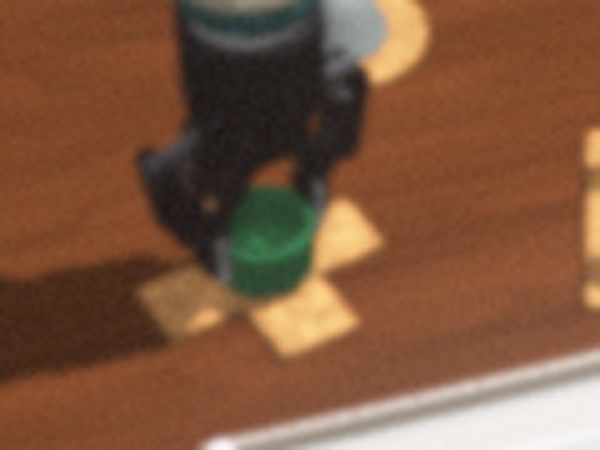

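The dish is level above the middle of the cross mat at about (265,245). I'm lowering and releasing it.

```bash
python3 -m jog '-0.5 0 2 0 0 0 -1;-0.5 0 4 0 0 0 -1;-0.5 0 4.7 0 0 0 -1;-0.5 0 4.7 0 0 0 -1';python3 -m jog '0 0 0 0 0 0 -0.1;0 0 0 0 0 0 0.3;0 0 0 0 0 0 1;0 0 0 0 0 0 1;0 0 0 0 0 0 1'; python3 -m jog '0 0 -30 0 0 0 1;0 0 -80 0 0 0 1;0 0 -130 0 0 0 1;0 0 -160 0 0 0 1;0 0 -160 0 0 0 1'; python3 plan.py 480 -216 172 22
```

```text
clock: 34.28
eef_pos: [629.5, -95.7, 12.4]
tool_rot: [3.141, -0.0, 0.384]
force: [-1.1, -0.1, 4.4]
width: 55.5
clock: 34.9
eef_pos: [629.3, -95.5, 11.5]
tool_rot: [-3.141, 0.0, 0.384]
force: [0.0, -0.3, 0.4]
width: 85.3
clock: 35.52
eef_pos: [631.1, -95.5, 174.5]
tool_rot: [3.139, -0.005, 0.384]
force: [-1.2, 0.4, -0.9]
width: 85.6
t 35.525 pos [631.1 -95.5 174.5] rpy [179.9  -0.3  22. ] w 85.6 F [-1.2  0.4 -0.9]
shift [-185.3   55.2    1.7]
rotvec [ 0.1 -0.3 -0. ]
```

Now I move aside, high up, to see everything.

```bash
python3 -m jog '-40 20 -20 0 0 0 1;-90 70 -20 0 0 0 1;-130 125 -20 0 0 0 1;-170 180 -20 0 0 0 1;-200 235 -20 0 0 0 1;-200 250 -20 0 0 0 1;-200 250 -20 0 0 0 1;-200 250 -20 0 0 0 1'; python3 m.py pics/z13.png;python3 - <<'E'
from h import *
s=get('scene')
b=s['image'][110:260,110:400]
cv2.imwrite('pics/g13.png',cv2.resize(b,None,fx=2.7,fy=2.7,interpolation=cv2.INTER_CUBIC)[:,:,::-1])
E
```

```text
clock: 36.52
eef_pos: [537.3, -400.6, 190.4]
tool_rot: [-3.139, 0.0, 0.385]
force: [0.0, -1.0, -0.0]
width: 85.2
cork [214.8 170. ] 700 rect [655.7 125.8] [ 73.1 144.3] 68.6 circ [655.5 125. ] 77.9
cork [291.1 180.6] 661 rect [ 606.8 -101.6] [ 89.4 137.6] 15.3 circ [629.3 -96.2] 70.7
cork [174.9 238. ] 1174 rect [452.3 241.5] [104.3 104.7] 20.1 circ [452.9 242. ] 70.3
cork [258.7 239.5] 880 rect [443.1   2.5] [111.6 108.3] 88.5 circ [443.1   2.3] 56.4
red [213.8 165.1] 360 rect [655.4 125. ] [ 41.5 102.9] 68.9 circ [655.8 125.8] 53.3
green [290.8 172.1] 308 rect [628.5 -94.6] [54.8 55.9] 88.4 circ [629.2 -96.2] 29.9
```

View pics/g13.png

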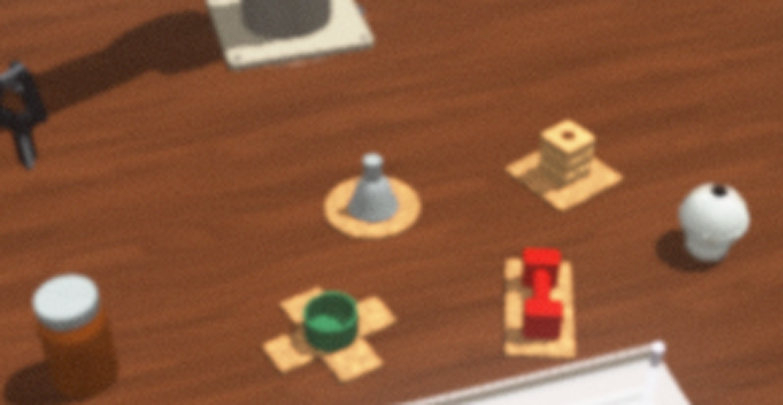

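View pics/z13.png

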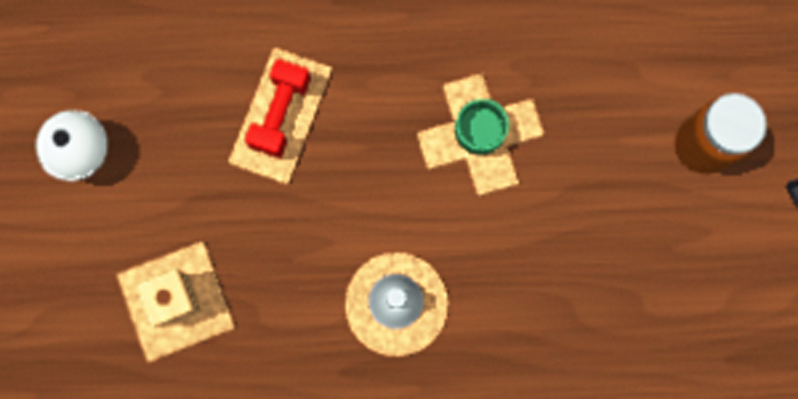

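```bash
python3 -m jog '0 0 0 0 0 0 1;0 0 0 0 0 0 1;0 0 0 0 0 0 1;0 0 0 0 0 0 1'; python3 -c "
from cell import ctrl
print(ctrl.finish_job())"
```

```text
clock: 37.12
eef_pos: [537.5, -402.2, 191.7]
tool_rot: [3.141, 0.0, 0.384]
force: [-0.0, 0.1, -0.1]
width: 85.5
the job is handed in; nothing more can be done
None
```

The job is done and handed in at about 37 s. I parked the pine stack on the cross mat, moved the bell to the round mat and the foot toy to the oblong mat, and brought the stack to the square mat. The dish went onto the cross mat last.

In the last top-view check, each item sits within about 4 mm of its mat's centre, against the 15 mm limit. The foot toy is within about 1° of the oblong mat's long axis. Everything stands upright and released, the ball and jar show no movement, and the arm is clear of everything.

The two cameras disagreed by up to about 6 mm on some points, mostly in x, which is more than the stated 2 mm calibration. That still leaves margin inside the limit, and none of the checks failed.

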